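# Pin the drilling jig with its guide rod

### The job

Slide the drilling jig's carriage fully home, its tongue in the keeper, so that its bushing lines up with the bushing below; then take the guide rod (the tallest tool in the rack, with the straight round handle) and thread it down through both bushings. Finish while still holding the rod there by its handle, upright, its foot showing beneath the lower bushing but clear of the baseboard, with the carriage still home, and leave all the other tools and things where they are.

Things in the scene. Friction and masses are not known exactly. Their poses are not given: they have to be found in the camera images.
- jig: Drilling jig fixed to the bench: plywood baseboard 120 x 280 mm (x, y), 18 mm thick; dark end blocks across both ends, 125 mm high; two steel rails along y, 108 mm up. Origin: centre of its underside; z up; +y points to the keeper (the slotted end block with a steel plate on top). Under the lower bushing is a free gap, 18 to 44 mm above the bench.
- lower_bush (a point): Centre of the mouth of the lower bushing, on the top of a wooden bridge that spans the baseboard, 60 mm above the bench. The bore is vertical, 13 mm in diameter and 16 mm deep (from 60 down to 44 mm). Fixed in the jig, at x = 0, y = +50 mm of the jig's frame, with the same axes as the jig.
- upper_bush (a point): Centre of the mouth of the upper bushing, on the carriage's top face, 116 mm above the bench. The bore is vertical, 13 mm in diameter and 16 mm deep (from 116 down to 100 mm). It moves with the carriage; with the carriage home it is straight above the lower bushing.
- carriage (a joint): Sliding carriage of the jig (wood and aluminium, a flat tongue in front). Value in m: 0 is drawn right back, 0.060 is fully home against its stop with the tongue in the keeper; it grows as the carriage moves to the jig's +y. About 3 N of friction; it stays where it is left.
- carriage_post (a point): The upright round steel post on the carriage by which it is moved: 20 mm in diameter, 36 mm tall, from 116 to 152 mm above the bench, 56 mm behind the upper bushing (to the jig's -y). This point is on its axis, 137 mm above the bench.
- guide_rod: Guide rod, loose, standing upright in the rack, the tallest of the three tools there: steel shank 10 mm in diameter and 125 mm long, its foot tapering over the last 8 mm to a 6 mm flat, then a straight round wooden handle 26 mm in diameter and 46 mm long; about 0.1 kg. Origin: centre of its foot; z along the rod towards the handle. In the rack the foot stands 15 mm above the bench.
- rod_grip (a point): Middle of the guide rod's handle, on its axis, 148 mm above its foot (163 mm above the bench while in the rack).
- rack: Dark wooden tool rack, a block 55 x 220 x 60 mm (x, y, z) that does not move, with three upright holes of 13 mm, 45 mm deep, in a row along its y at -75, 0 and +75 mm. The guide rod may stand in any of them. Origin: centre of its underside.
- ball_awl: Tool in the rack with a ball handle of 34 mm; its top is 130 mm above the bench. Origin: its foot. Leave it.
- square_punch: Tool in the rack with a square handle 22 mm wide; its top is 135 mm above the bench. Origin: its foot. Leave it.
- tin_cup: Steel cup, 66 mm in diameter, 85 mm high, standing on the bench between jig and rack. Origin: centre of its underside. Leave it.
- offcut: Wooden offcut 60 x 40 x 30 mm on the bench between jig and rack. Origin: centre of its underside. Leave it.
- screwdriver: Screwdriver lying on the bench beyond the jig and the rack. Leave it.
- mallet: Hammer lying on the bench at the robot's left. Leave it.
- glue: White glue bottle, 48 mm in diameter, 130 mm high, at the robot's right. Origin: centre of its underside. Leave it.
Not all that is in view belongs to the job. What is shaped like the guide_rod but orange or pink is not meant.

How it is judged:
By the outcome, as a careful person would: the job done as asked, in the order asked, and still so for the second after the job is handed in, while the arm keeps its last pose, push and grip.
It also fails if it takes over 59 s, if anything falls off the work surface, if the arm or the gripper's body presses on something with over 40 N, if the wrist force passes 120 N, or if a joint passes its speed limit or range.

### The arm

A 6-joint arm with a two-finger parallel gripper is mounted at the origin on the work surface. World frame = base frame: x ahead of the robot, y to its left, z up, the work surface at z = 0. Lengths are in mm, angles in rad, forces in N, time in s.
With the tool pointing down it reaches from about 350 to 725 mm from the base axis. Payload 4.3 kg.
Tool frame: the origin (TCP) lies at the very end of the fingers, on their centre line; the grasp point (between the pads) lies 19 mm behind it; z points along the fingers, y is the line along which they close (so a half turn about z gives the same grasp; the last joint's range is limited). The gripper opens to 85 mm and grips with 20 to 120 N. Pads are 22 mm wide; open, the fingers measure 114 mm over their backs; the gripper's body (76 mm by 85 mm) begins 54 mm behind the grasp point. The pads swing forward as they close: fully open they stand 13 mm farther back than shut.
Start: joints at [-1.392, 0.377, 0.081, 1.274, 0, 1.46], TCP at [163.772, -551.222, 231.329] pointing down, gripper open.
Joint ranges: [-2.72, 2.72], [-0.84, 1.66], [-1.02, 1.22], [-1.77, 2.12], [-1.37, 1.28], [-3.14, 3.14]. Speed limits (rad/s): [2.57, 2.57, 3.14, 3.14, 3.14, 3.14].

### API

Orientations are given as [roll, pitch, yaw] about the fixed x, y, z axes, in that order (R = Rz(yaw) Ry(pitch) Rx(roll)).
In Python, from plant import read_state, vision, job, finder gives the robot as it stands.
- The arm moves only by the tool apply_moves, never from a script. Its argument "moves" is a list that holds one entry, the list of rows, each a list of 7 numbers: the turn, a rotation vector about the tool's x, y, z in rad, then the shift along the tool's x, y, z in mm, then the gripper command: -1 is shut, 1 is fully open, values between are in proportion. In form: [[[ax, ay, az, tx, ty, tz, claw], ...]]. A call has 1 to 10 rows; each row is the pose to reach, as a shift and turn from the pose commanded when the call began, along the tool's axes at that moment; what a row does not reach only later rows make up. A row lasts 1/10 s, in which the tool goes at most 50 mm and 8.59 degrees, less where a joint would pass 70% of its speed; a pose out of reach is approached as far as the arm can. A call with a gripper value outside its range is refused whole. The fingers move at their own pace and stop on an object; "force" is the grip in N (left out, the last holds). Time passes only in rows, so rows that repeat a pose let the fingers close. It gives the time, the measured TCP pose, the force, the opening and the grip force at its end, in the units of the state.
- read_state(): the state, without advancing time (a new reading comes with each control period).
- vision.get_image(name): name is "scene" or "top" or "wrist"; returns a dict with "img" (384x512x3 uint8, red, green, blue), "fx", "fy", "cx", "cy" (pixels), "rvec" (rotation vector, rad) and "tvec" (3), from world to camera coordinates, as OpenCV has them. Camera axes: x right, y down, z forward; pixel columns grow to the right and rows downward; lengths in mm; the calibration is good to about 2 mm. A picture is of the moment at which its call begins. There is no depth.
- job.sign_off(): hands the job in; it is judged then, once.
Trained networks look in the newest picture that a camera, given by its name, has taken for a name from the list of things; names that differ only in an ending like _2 or _b are one class to them, and where a whole thing is asked for, a point or a joint stands for the part that bears it (a point fixed in the world has none). Each returns a list of dicts, best first, with "p" (0 to 1); they miss things now and then, are a little off and sometimes report something else, mostly with a low value. They report only what shows in the picture. A call takes as long as a camera call. They do not tell look-alikes from the thing itself.
- finder.spot_in(camera, label): "at" ([column, row] as shares, 0 to 1, of the picture: columns of its width, rows of its height, amid what is visible of it).
- finder.cut_out(camera, label): "pixels" (384x512 bool, what is visible of it) and "at" ([column, row] as shares, 0 to 1, of the picture: columns of its width, rows of its height, amid what is visible of it).
The state is a dict: "clock": time; "q": joint angles; "dq": joint speeds; "tau": joint torques, N m; "ee_pos": TCP position; "orientation": TCP orientation; "contact_force": force on the tool from outside, world axes, zero at the start; "ft_torque": the same for the moment, N m; "finger_gap": opening from 0.0 (shut) to 1.0 (fully open); "gripper_force": force on a finger pad.
Only numpy, scipy, OpenCV 4.12 (cv2) and the standard library are available. Lean on these libraries where they do the work, as an engineer would, in place of code of your own. Each camera call takes 0.05 s, during which the arm holds its last target. There are 200 camera calls.

## Working session

There is one attempt and no reset: what is moved stays moved. The work goes in short steps, Python scripts to look and compute and a tool call to move; the robot and the scene stay as the last step left them, time stands still between calls to the robot, and variables do not carry over. Pictures are saved under pics/ and viewed, at most 12 in all, crops included, and the job is handed in when it is done.

Besides the shell and the picture viewer there is one more tool, called after "Emit:" as a command line: name --argument value ..., lists and objects as JSON in quotes. apply_moves: Moves the arm, as the interface text tells. Its arguments: {"type":"object","properties":{"moves":{"type":"array","items":{"type":"array","items":{"type":"array","items":{"type":"number"}}}},"force":{"type":"number"}},"required":["moves"]}

```bash
mkdir -p pics; cat > h.py <<'E'
import numpy as np, cv2
from plant import read_state, vision, job, finder
from scipy.spatial.transform import Rotation as R
def cam(n):
    d=vision.get_image(n); d['R']=cv2.Rodrigues(np.array(d['rvec'],float))[0]; d['t']=np.array(d['tvec'],float).ravel(); return d
def save(d,f): cv2.imwrite('pics/'+f,d['img'][:,:,::-1])
def ray(d,u,v):
    c=-d['R'].T@d['t']; r=d['R'].T@np.array([(u-d['cx'])/d['fx'],(v-d['cy'])/d['fy'],1]); return c,r
def onz(d,u,v,z):
    c,r=ray(d,u,v); return c+r*(z-c[2])/r[2]
def proj(d,p):
    q=d['R']@np.array(p,float)+d['t']; return np.array([d['fx']*q[0]/q[2]+d['cx'],d['fy']*q[1]/q[2]+d['cy']])
def tri(obs):
    A=np.zeros((3,3));b=np.zeros(3)
    for d,u,v in obs:
        c,r=ray(d,u,v); r/=np.linalg.norm(r); P=np.eye(3)-np.outer(r,r); A+=P;b+=P@c
    return np.linalg.solve(A,b)
def rel(p,rpy=None):
    "shift in tool axes to world p; rotvec to rpy"
    s=read_state(); T=R.from_euler('xyz',s['orientation'])
    o=T.inv().apply(np.array(p)-s['ee_pos']); print('shift',o.round(1), 'turn',None if rpy is None else (T.inv()*R.from_euler('xyz',rpy)).as_rotvec().round(4))
E
python3 - <<'E'
from h import *
for n in ('scene','top'):
    d=cam(n); save(d,n+'1.png'); c=-d['R'].T@d['t']; print(n,c.round(),d['fx'])
    for l in ['jig','lower_bush','upper_bush','carriage_post','guide_rod','rod_grip','rack','ball_awl','square_punch','tin_cup','offcut','glue','mallet']:
        print(l,[(np.round(np.array(r['at'])*[512,384],1).tolist(),round(r['p'],2)) for r in finder.spot_in(n,l)[:3]])
s=read_state(); print(s)
E
```

```text
scene [1357.  373. 1161.] 436.4133256645162
jig [([195.4, 167.7], 0.88)]
lower_bush [([196.1, 172.4], 0.83), ([325.2, 216.1], 0.33)]
upper_bush [([183.9, 154.9], 0.64)]
carriage_post [([189.2, 155.2], 0.59)]
guide_rod [([355.2, 228.5], 0.66), ([308.7, 235.8], 0.59), ([330.0, 214.2], 0.51)]
rod_grip [([307.5, 232.8], 0.76), ([327.7, 215.1], 0.69), ([359.3, 226.7], 0.63)]
rack [([301.0, 223.7], 0.61), ([426.9, 221.5], 0.59), ([139.9, 136.3], 0.49)]
ball_awl []
square_punch [([282.6, 197.6], 0.58)]
tin_cup [([269.6, 170.2], 0.69)]
offcut [([244.4, 217.1], 0.81), ([425.8, 226.5], 0.23)]
glue [([137.2, 135.2], 0.85)]
mallet [([425.2, 224.3], 0.62)]
top [ 279.   24. 1755.] 443.32211982436087
jig [([325.8, 212.6], 0.72)]
lower_bush [([321.1, 210.9], 0.9)]
upper_bush [([329.3, 206.4], 0.86)]
carriage_post [([329.4, 205.2], 0.69)]
guide_rod [([201.2, 166.8], 0.46), ([170.4, 190.4], 0.44), ([190.7, 189.3], 0.37)]
rod_grip [([201.8, 169.3], 0.55)]
rack [([218.7, 202.8], 0.98)]
ball_awl [([215.5, 196.7], 0.64)]
square_punch [([233.6, 200.0], 0.42)]
tin_cup [([262.2, 237.6], 0.77), ([322.0, 211.2], 0.18)]
offcut [([263.2, 186.5], 0.5), ([231.7, 197.5], 0.31)]
glue [([391.5, 226.2], 0.69), ([326.4, 208.4], 0.33)]
mallet [([119.6, 245.4], 0.76)]
{'clock': 1.4, 'q': array([-1.39233410e+00,  3.77296958e-01,  8.09846306e-02,  1.27439266e+00,
        1.33578357e-05,  1.46047002e+00]), 'dq': array([-0.00123513, -0.00149523, -0.00141515, -0.00144676,  0.00103513,
        0.00094661]), 'tau': array([ 3.30685896e-05, -4.63513112e+01,  2.70150161e+01,  5.02138155e-04,
       -1.14780887e-04, -5.95875093e-06]), 'ee_pos': array([ 163.75605902, -551.22280656,  231.32513923]), 'orientation': array([ 3.14150040e+00, -3.21971597e-06,  2.88788532e-01]), 'contact_force': array([-0.43904982,  0.82065274, -0.49576282]), 'ft_torque': array([-0.01310604,  0.02319024, -0.03325895]), 'gripper_force': 0.0, 'finger_gap': 0.9997737333672855}
```

```bash
python3 - <<'E'
import cv2
a=cv2.imread('pics/scene1.png')[110:270,110:450]; b=cv2.imread('pics/top1.png')[130:270,100:420]
a=cv2.resize(a,(680,320),interpolation=3);b=cv2.resize(b,(640,280),interpolation=3)
b=cv2.copyMakeBorder(b,0,0,0,40,0)
cv2.imwrite('pics/both1.png',cv2.vconcat([a,b]))
E
```

```text
(no output)
```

View pics/both1.png

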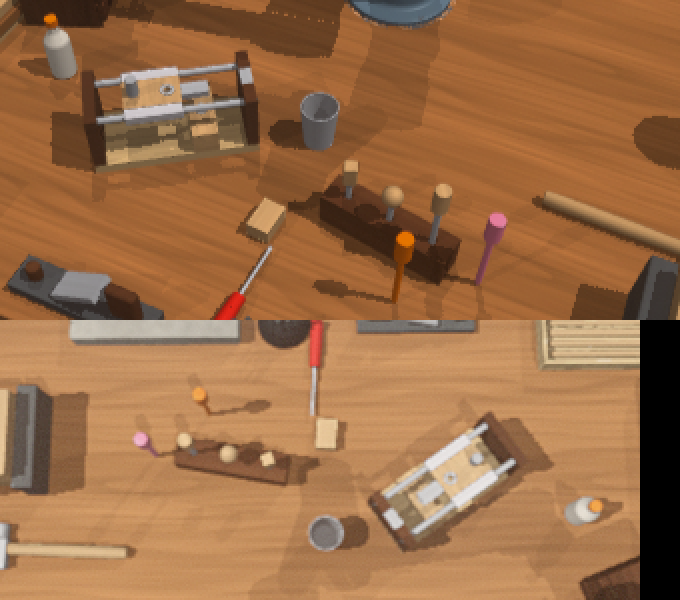

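The keeper end is lower left in the top view. There the upper bushing is at about (325.5, 209), the post at (338.5, 199) and the true rod's wooden handle at (192.5, 190). In the scene view they are at (193.5, 154.5), (175, 152) and (331, 206). The orange and pink look-alikes stand beside the rack.

```bash
python3 - <<'E'
from h import *
t=cam('top'); s=cam('scene')
print('bush',tri([(t,325.5,209),(s,193.5,154.5)]).round(1),onz(t,325.5,209,116).round(1),onz(s,193.5,154.5,116).round(1))
print('post top',tri([(t,338.5,199),(s,175,149)]).round(1),onz(t,338.5,199,152).round(1),onz(s,175,149,152).round(1))
print('rodtop',onz(t,192.5,189.5,186).round(1),onz(s,331.5,204,186).round(1))
print('pink',onz(t,170.5,189,150).round(1),'orange',onz(t,200,167,150).round(1),'awl',onz(t,214.5,196.5,113).round(1),onz(s,306,208,113).round(1),'punch',onz(t,234,199.5,135).round(1),onz(s,285,193,130).round(1))
print('cup',onz(t,262.5,233,85).round(1),onz(s,269.5,159,85).round(1),'glue',onz(t,398,223,130))
E
```

```text
bush [ 527.1 -226.7  113.4] [ 528.1 -229.3  116. ] [ 528.4 -222.   116. ]
post top [ 558.9 -271.4  149.7] [ 559.4 -272.8  152. ] [ 560.3 -267.9  152. ]
rodtop [592.2 258.9 186. ] [590.9 264.6 186. ]
pink [601.8 345.6 150. ] orange [684.6 238.  150. ] awl [579.2 186.4 113. ] [579.6 191.8 113. ] punch [563.4 111.7 135. ] [565.3 117.4 130. ]
cup [443.1   6.6  85. ] [416.    3.9  85. ] glue [ 471.90572866 -492.2458853   130.        ]
```

```bash
python3 -c "
from h import *
import math
rel([560,-270,245],[math.pi,0,0.62])"
```

```text
shift [ 459.9 -156.7  -13.7] turn [ 1.000e-04  0.000e+00 -3.312e-01]
```

Emit:
apply_moves --moves '[[[0,0,-0.03,45,-15,-14,1],[0,0,-0.08,95,-32,-14,1],[0,0,-0.14,145,-49,-14,1],[0,0,-0.2,195,-66,-14,1],[0,0,-0.26,245,-83,-14,1],[0,0,-0.32,295,-100,-14,1],[0,0,-0.331,340,-116,-14,1],[0,0,-0.331,385,-131,-14,1],[0,0,-0.331,430,-147,-14,1],[0,0,-0.331,460,-157,-14,1]]]' --force 40

```text
clock: 2.5
ee_pos: [562.1, -267.5, 245.3]
orientation: [3.141, -0.001, 0.622]
contact_force: [0.6, -1.1, -0.2]
finger_gap: 1.002
gripper_force: 0.0
```

Emit:
apply_moves --moves '[[[0,0,0,0,0,0,1],[0,0,0,0,0,0,1],[0,0,0,0,0,0,1]]]'

```text
clock: 2.8
ee_pos: [559.3, -270.3, 245.3]
orientation: [-3.141, 0.001, 0.619]
contact_force: [-0.3, 1.2, 0.6]
finger_gap: 1.002
gripper_force: 0.0
```

```bash
python3 - <<'E'
from h import *
d=cam('wrist'); save(d,'w1.png'); s=read_state(); print(s['ee_pos'],s['orientation'],s['q'])
for l in ['lower_bush','upper_bush','carriage_post']:
    r=finder.cut_out('wrist',l)
    for x in r[:2]: v,u=np.nonzero(x['pixels']); print(l,x['p'],np.array(x['at'])*[512,384],u.min(),u.max(),v.min(),v.max())
print(proj(d,[560,-270,152]))
E
```

```text
[ 559.10383669 -270.60358356  245.41666793] [3.14154449e+00 4.23290186e-04 6.18184061e-01] [-5.52642021e-01  4.75027767e-01  2.66516777e-01  1.36240580e+00
 -4.08636831e-04  1.97076659e+00]
lower_bush 0.8 [200.2944 166.1184] 44 350 109 233
lower_bush 0.44 [225.024  170.6112] 137 279 121 223
upper_bush 0.66 [227.1232 170.112 ] 136 279 120 223
carriage_post 0.72 [227.1232 172.416 ] 137 279 121 223
[258.31836747 187.95433952]
```

View pics/w1.png

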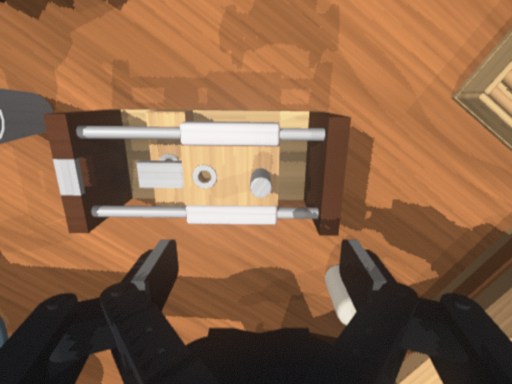

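The wrist picture shows the post top at about (262, 178), the upper bushing at (204, 176) and the keeper plate at (68, 176). The carriage is drawn back, and part of the lower bushing shows at (170, 157).

```bash
python3 - <<'E'
from h import *
d=cam('wrist')
P=onz(d,262,178,152);B=onz(d,204,176,116);K=onz(d,68,176,125);L=onz(d,170,157,60)
a=onz(d,80,132,114);b=onz(d,325,134,114)
print(P.round(1),B.round(1),'kp',K.round(1),'lower',L.round(1)); 
for u,v in((P,B),(P,K),(b,a)): w=v-u; print(np.linalg.norm(w[:2]),np.arctan2(-w[0],w[1]))
# end corners at top z=125
for u,v in((49,115),(350,117),(70,233),(338,235)): print(onz(d,u,v,125).round(1))
E
```

```text
[ 569.1 -267.8  152. ] [ 529.1 -225.3  116. ] kp [ 455.6 -117.5  125. ] lower [ 506.5 -179.6   60. ]
58.40400948068995 0.7557849006803695
188.31797505028877 0.6469190797483921
236.50998300515667 0.6090712899231535
[499.4 -79.9 125. ]
[ 656.5 -304.3  125. ]
[ 399.4 -144.3  125. ]
[ 558.8 -372.8  125. ]
```

Emit:
apply_moves --moves '[[[0,0,0,1,1,20,1],[0,0,0,1,1,45,1],[0,0,0,1,1,70,1],[0,0,0,1,1,95,1],[0,0,0,1,1,112,1],[0,0,0,1,1,121,1],[0,0,0,1,1,121,0],[0,0,0,1,1,121,-0.4],[0,0,0,1,1,121,-0.5],[0,0,0,1,1,121,-1]]]' --force 30

```text
clock: 4.05
ee_pos: [562.2, -270.5, 125.6]
orientation: [3.139, -0.001, 0.62]
contact_force: [0.9, 0.4, 0.5]
finger_gap: 0.326
gripper_force: 0.0
```

Emit:
apply_moves --moves '[[[0,0,0,0,0,0,-1],[0,0,0,0,0,0,-1],[0,0,0,0,0,0,-1],[0,0,0,0,0,0,-1]]]'

```text
clock: 4.45
ee_pos: [562.1, -270.4, 125.4]
orientation: [3.14, -0.001, 0.62]
contact_force: [-0.7, -0.8, 5.9]
finger_gap: 0.224
gripper_force: 29.5
```

Emit:
apply_moves --moves '[[[0,0,0,0,-4,0,-1],[0,0,0,0,-9,0,-1],[0,0,0,0,-14,0,-1],[0,0,0,0,-19,0,-1],[0,0,0,0,-24,0,-1],[0,0,0,0,-29,0,-1],[0,0,0,0,-34,0,-1],[0,0,0,0,-39,0,-1],[0,0,0,0,-43,0,-1]]]'

```text
clock: 5.35
ee_pos: [537.6, -235.3, 125.4]
orientation: [3.138, -0.002, 0.62]
contact_force: [2.7, -1.7, 5.3]
finger_gap: 0.222
gripper_force: 29.7
```

Emit:
apply_moves --moves '[[[0,0,0,0,-2,0,-1],[0,0,0,0,-4,0,-1],[0,0,0,0,-5,0,-1]]]'

```text
clock: 5.65
ee_pos: [534.8, -231.2, 125.4]
orientation: [3.138, -0.002, 0.62]
contact_force: [1.6, -1.5, 5.5]
finger_gap: 0.222
gripper_force: 29.7
```

Emit:
apply_moves --moves '[[[0,0,0,0,-1.5,0,-1],[0,0,0,0,-3,0,-1],[0,0,0,0,-4,0,-1]]]'

```text
clock: 5.95
ee_pos: [532.5, -228.0, 125.4]
orientation: [3.138, -0.002, 0.62]
contact_force: [3.5, -2.9, 5.5]
finger_gap: 0.221
gripper_force: 29.7
```

Emit:
apply_moves --moves '[[[0,0,0,0,-1.5,0,-1],[0,0,0,0,-2.5,0,-1]]]'

```text
clock: 6.15
ee_pos: [532.2, -227.5, 125.5]
orientation: [3.135, -0.002, 0.62]
contact_force: [6.8, -8.4, 0.3]
finger_gap: 0.223
gripper_force: 29.5
```

Emit:
apply_moves --moves '[[[0,0,0,0,-1,0,-1],[0,0,0,0,-2,0,-1],[0,0,0,0,-2,0,-1]]]'

```text
clock: 6.45
ee_pos: [532.2, -227.5, 125.5]
orientation: [3.132, -0.002, 0.619]
contact_force: [8.4, -8.9, -2.9]
finger_gap: 0.219
gripper_force: 29.6
```

Emit:
apply_moves --moves '[[[0,0,0,0,2,0,0],[0,0,0,0,2.5,0,0],[0,0,0,0,2.5,0,0],[0,0,0,0,2.5,0,0],[0,0,0,0,2,-15,0],[0,0,0,0,2,-40,0],[0,0,0,0,2,-80,0],[0,0,0,0,2,-110,0],[0,0,0,0,2,-110,0],[0,0,0,0,2,-110,0]]]'

```text
clock: 7.45
ee_pos: [530.0, -225.5, 234.7]
orientation: [3.141, -0.001, 0.62]
contact_force: [-0.2, 1.0, 0.1]
finger_gap: 0.499
gripper_force: 0.0
```

```bash
python3 - <<'E'
from h import *
d=cam('wrist'); s=read_state(); print(s['ee_pos'],s['orientation'])
im=d['img'].copy()
for p in ([500,-182.5,116],[532.2,-227.5,152]):
    u=proj(d,p); print(u)
save(d,'w2.png'); t=cam('top'); save(t,'t2.png')
a=cv2.resize(im[90:260,40:360],(800,425),interpolation=3); cv2.imwrite('pics/w2c.png',a[:,:,::-1])
E
```

```text
[ 529.28461882 -225.19784131  233.46982294] [-3.14043354e+00  5.25490937e-04  6.19917759e-01]
[203.92105487 180.24528061]
[261.38774156 191.95830189]
```

View pics/w2c.png

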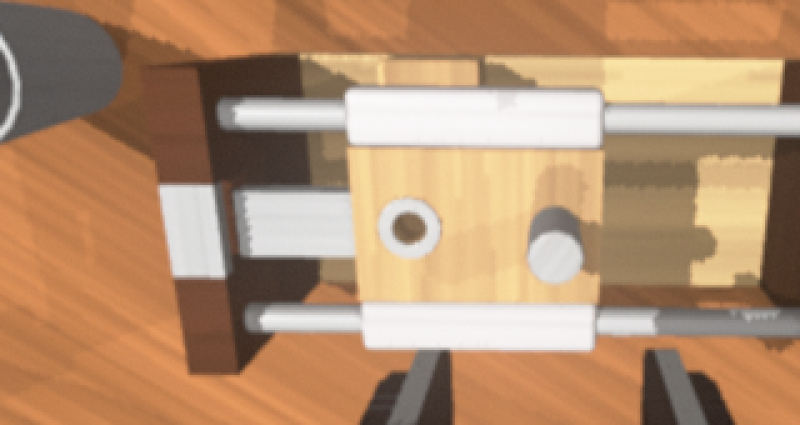

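```bash
python3 - <<'E'
from h import *
d=cam('wrist')
c=np.array([528.5,-225.3]); ey=np.array([-.573,.82]); ex=np.array([.82,.573])
def j(n,u,v,z):
    p=onz(d,40+u/2.5,90+v/2.5,z); q=p[:2]-c; print(n,p.round(1),'jig',(q@ex).round(1),(q@ey).round(1))
j('bush',409,228,116);j('post',555,257,152)
j('tongue end',237,223,112);j('tongue end',237,223,106)
j('plate in',228,230,127);j('plate out',165,230,127)
j('blk oc',145,68,125);j('blk oc',188,372,125);j('blk ic',205,62,125);j('blk ic',238,372,125)
for l in('upper_bush','lower_bush'):
    t=cam('top'); print(l,[(onz(t,*(np.array(x['at'])*[512,384]),116).round(1),x['p']) for x in finder.spot_in('top',l)[:1]])
t=cam('top'); h=proj(t,[500,-182,116]); print(h)
E
python3 - <<'E'
import cv2
a=cv2.imread('pics/t2.png')[180:250,270:380]; cv2.imwrite('pics/t2c.png',cv2.resize(a,(770,490),interpolation=cv2.INTER_CUBIC))
E
```

```text
bush [ 498.1 -182.   116. ] jig -0.1 52.9
post [ 531.  -227.3  152. ] jig 0.9 -3.1
tongue end [ 459.3 -126.1  112. ] jig 0.1 121.0
tongue end [ 456.3 -124.9  106. ] jig -1.7 123.7
plate in [ 462.5 -127.8  127. ] jig 1.7 117.8
plate out [ 448.9 -108.8  127. ] jig 1.5 141.1
blk oc [497.2 -76.5 125. ] jig 59.7 139.9
blk oc [ 399.3 -142.   125. ] jig -58.2 142.4
blk ic [511.2 -92.5 125. ] jig 61.9 118.8
blk ic [ 410.9 -158.2  125. ] jig -58.0 122.4
upper_bush [(array([ 525.5, -171. ,  116. ]), 0.6)]
lower_bush [(array([ 500.5, -145.3,  116. ]), 0.66)]
[313.05600013 216.55493323]
```

View pics/t2c.png

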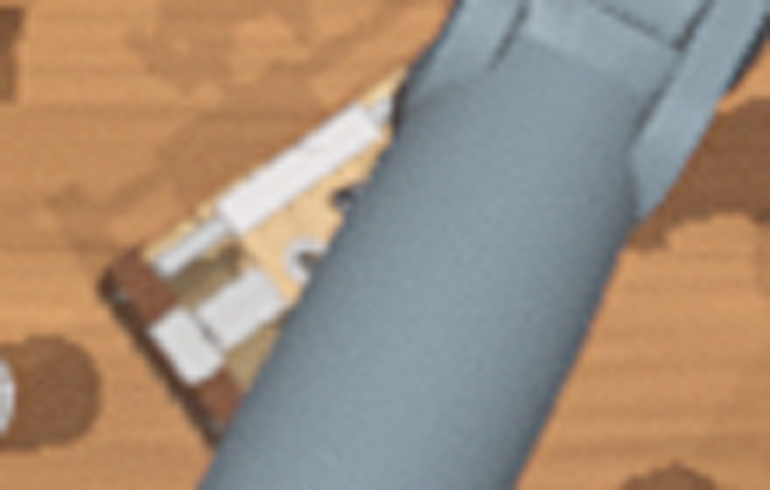

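```bash
python3 -c "
from h import *
import math
rel([591.5,261,270],[math.pi,0,1.39])
rel([575,40,270],[math.pi,0,1.0])"
```

```text
shift [ 333.1 -359.8  -36.3] turn [-1.600e-03  2.000e-04 -7.702e-01]
shift [ 191.3 -189.5  -36.4] turn [-0.0015  0.0005 -0.3802]
```

Emit:
apply_moves --moves '[[[0,0,-0.05,20,-20,-36,1],[0,0,-0.12,55,-58,-36,1],[0,0,-0.2,88,-95,-36,1],[0,0,-0.28,121,-131,-36,1],[0,0,-0.36,154,-167,-36,1],[0,0,-0.44,187,-202,-36,1],[0,0,-0.52,220,-238,-36,1],[0,0,-0.6,253,-273,-36,1],[0,0,-0.68,286,-309,-36,1],[0,0,-0.74,310,-335,-36,1]]]'

```text
clock: 8.85
ee_pos: [587.2, 230.3, 269.8]
orientation: [-3.141, -0.0, 1.365]
contact_force: [0.9, 0.7, -0.2]
finger_gap: 1.005
gripper_force: 0.0
```

Emit:
apply_moves --moves '[[[0,0,0,0,0,0,1],[0,0,0,0,0,0,1],[0,0,0,0,0,0,1]]]'

```text
clock: 9.15
ee_pos: [587.4, 226.2, 270.1]
orientation: [-3.141, 0.001, 1.358]
contact_force: [-0.1, -0.0, -0.1]
finger_gap: 1.002
gripper_force: 0.0
```

```bash
python3 - <<'E'
from h import *
d=cam('wrist'); save(d,'w3.png'); s=read_state(); print(s['ee_pos'],s['orientation'],s['q'])
for l in ['guide_rod','rod_grip','ball_awl']:
    for x in finder.cut_out('wrist',l)[:3]: v,u=np.nonzero(x['pixels']); print(l,x['p'],np.array(x['at'])*[512,384],u.min(),u.max(),v.min(),v.max())
print(proj(d,[591.5,261,186]))
E
```

```text
[587.49495735 225.8381773  270.30286084] [-3.14147750e+00  4.99822343e-04  1.35784783e+00] [ 2.66446294e-01  4.95273435e-01  3.62578783e-01  1.43843439e+00
 -3.90364939e-04  2.05019121e+00]
guide_rod 0.86 [263.3216 150.9888] 249 279 126 164
guide_rod 0.85 [276.48    29.9904] 252 299 0 59
guide_rod 0.72 [266.9056 172.992 ] 238 341 141 197
rod_grip 0.8 [262.2976 148.608 ] 249 279 126 164
rod_grip 0.71 [276.3776  22.8864] 252 299 0 59
rod_grip 0.59 [272.0768 174.1824] 239 340 142 195
ball_awl 0.72 [259.2768 206.208 ] 247 275 190 221
[255.49799564 151.68279239]
```

View pics/w3.png

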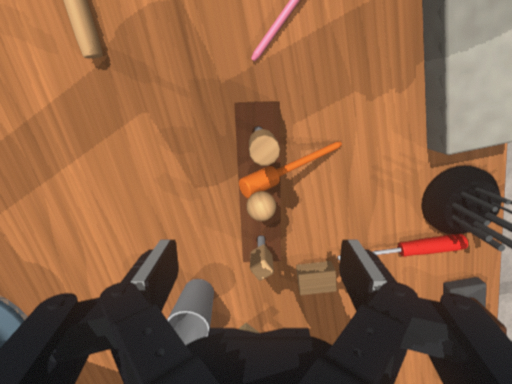

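The wrist view shows the rod handle at (264, 150), the ball awl at (261, 206) and the punch at (261, 265). The orange look-alike seems to cross over the rack, with its handle at (258, 182) and its tip at (340, 145). I'll check where it is in 3D before going down.

```bash
python3 - <<'E'
from h import *
t=cam('top');s=cam('scene');w=cam('wrist')
print('initial orange handle',tri([(t,200,167),(s,312.5,230)]).round(),'tip',tri([(t,205,176.5),(s,308,260)]).round())
print('initial pink',tri([(t,170.5,189),(s,358,220)]).round(),'tip',tri([(t,178,197.5),(s,349,252)]).round())
def hue(d,n,lo,hi):
    h=cv2.cvtColor(d['img'],cv2.COLOR_RGB2HSV); m=cv2.inRange(h,(lo,150 if n=='o' else 70,80),(hi,255,255))
    return m
for nm,d in(('t',t),('s',s)):
    save(d,nm+'3.png')
a=cv2.resize(s['img'][180:290,240:400],(640,440),interpolation=3); b=cv2.resize(t['img'][140:230,150:260],(538,440),interpolation=3)
cv2.imwrite('pics/c3.png',cv2.resize(cv2.hconcat([a,b]),(800,299))[:,:,::-1])
E
```

```text
initial orange handle [681. 239. 162.] tip [681. 241.   2.]
initial pink [598. 345. 165.] tip [597. 348.  -5.]
```

View pics/c3.png

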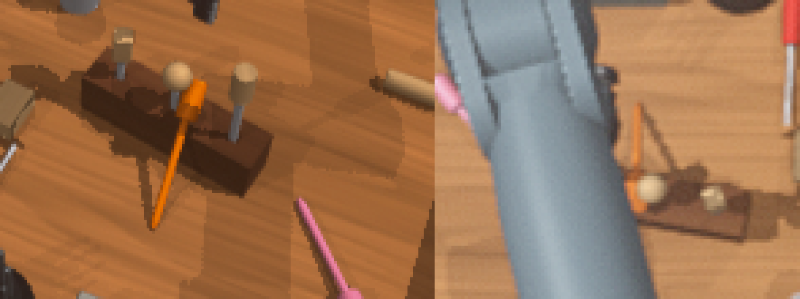

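Both coloured look-alikes had toppled by themselves. They stood free on the bench and nothing touched them. Orange now lies low across the rack beside the awl, well below the grasp height of about 144 mm, so the rod's handle is free to grasp.

```bash
python3 - <<'E'
from h import *
d=cam('wrist')
x=finder.cut_out('wrist','guide_rod')[0]; v,u=np.nonzero(x['pixels'])
for c in np.arange(126,166,4): k=u[v==c]; print(c,k.min(),k.max())if len(k) else 0
p=onz(d,265,151,186); print(p); 
import math
rel([p[0],p[1],270],[math.pi,0,1.39])
print('t',(onz(cam('scene'),240+244/5,180+68/5,186)))
E
```

```text
142 335 338
146 326 339
150 316 333
154 308 325
158 299 318
162 290 309
[599.37127427 260.20240586 186.        ]
shift [35.2  4.5  0.4] turn [ 0.0001  0.     -0.0308]
t [605.79368744 141.97925042 186.        ]
```

Emit:
apply_moves --moves '[[[0,0,-0.03,10,2,0,1],[0,0,-0.03,25,3,20,1],[0,0,-0.03,35,3,40,1],[0,0,-0.03,35,3,60,1],[0,0,-0.03,35,3,65,1],[0,0,-0.03,35,3,65,1],[0,0,-0.03,35,3,65,1]]]'

```text
clock: 10.35
ee_pos: [598.2, 261.0, 206.2]
orientation: [3.141, -0.001, 1.39]
contact_force: [-0.5, -0.9, 0.3]
finger_gap: 1.002
gripper_force: 0.0
```

```bash
python3 - <<'E'
from h import *
d=cam('wrist'); save(d,'w4.png'); s=read_state(); print(s['ee_pos'],s['orientation'])
print(proj(d,[591.5,261,186]),proj(d,[599.4,260.2,186]))
a=cv2.resize(d['img'][100:300,160:360],(600,600),interpolation=3); cv2.imwrite('pics/w4c.png',a[:,:,::-1])
E
```

```text
[598.48616464 260.9719214  206.68647412] [ 3.13966937e+00 -9.60205630e-04  1.38990005e+00]
[249.58177709 226.29944748] [262.00615672 225.38067538]
```

View pics/w4c.png

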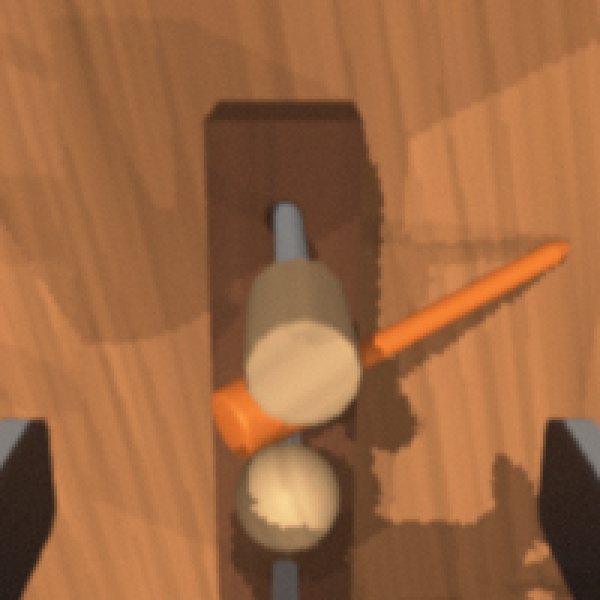

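The handle's top disc is centred at about (261, 223.7) in the full frame and the hole at about (254, 173). I'll check the lean, then grasp.

```bash
python3 - <<'E'
from h import *
d=cam('wrist')
f=lambda u,v,z: onz(d,160+u/3,100+v/3,z).round(1)
print('top',f(303,371,186),'shank@60',f(287,210,62),'hole',f(281,214,60),'rack end',f(206,105,60),f(362,105,60))
import math
p=f(303,371,186); rel([p[0],p[1],144],[math.pi,0,1.39])
E
```

```text
top [599.2 261.3 186. ] shank@60 [595.7 266.2  62. ] hole [593.2 264.6  60. ] rack end [575.2 306.8  60. ] [627.4 297.2  60. ]
shift [ 0.4  0.4 62.8] turn [ 0.0022 -0.0011 -0.0002]
```

Emit:
apply_moves --moves '[[[0,0,0,0,0,20,1],[0,0,0,0,0,40,1],[0,0,0,0,0,55,1],[0,0,0,0,0,62,1],[0,0,0,0,0,62,0.3],[0,0,0,0,0,62,0],[0,0,0,0,0,62,-0.2],[0,0,0,0,0,62,-0.3],[0,0,0,0,0,62,-1],[0,0,0,0,0,62,-1]]]' --force 60

```text
clock: 11.45
ee_pos: [597.5, 261.2, 144.3]
orientation: [3.142, -0.001, 1.39]
contact_force: [-2.8, -0.4, 5.3]
finger_gap: 0.295
gripper_force: 58.3
```

Emit:
apply_moves --moves '[[[0,0,0,0,0,0,-1],[0,0,0,0,0,0,-1],[0,0,0,0,0,0,-1]]]'

```text
clock: 11.75
ee_pos: [597.5, 261.2, 144.3]
orientation: [3.141, -0.001, 1.39]
contact_force: [-2.7, 0.1, 5.6]
finger_gap: 0.289
gripper_force: 58.3
```

Emit:
apply_moves --moves '[[[0,0,0,0,0,-5,-1],[0,0,0,0,0,-15,-1],[0,0,0,0,0,-25,-1],[0,0,0,0,0,-35,-1],[0,0,0,0,0,-50,-1],[0,0,0,0,0,-70,-1],[0,0,0,0,0,-95,-1],[0,0,0,0,0,-120,-1],[0,0,0,0,0,-130,-1],[0,0,0,0,0,-130,-1]]]'

```text
clock: 12.75
ee_pos: [599.1, 261.1, 275.6]
orientation: [3.137, -0.002, 1.39]
contact_force: [-0.2, 0.4, -2.0]
finger_gap: 0.289
gripper_force: 58.6
```

```bash
python3 -c "
from h import *
import math
rel([500,-182,290],[math.pi,0,1.39])"
```

```text
shift [-453.6  -17.6  -15.3] turn [ 0.0042 -0.0019 -0.0003]
```

Emit:
apply_moves --moves '[[[0,0,0,-10,0,-15,-1],[0,0,0,-30,-1,-15,-1],[0,0,0,-60,-2,-15,-1],[0,0,0,-95,-3,-15,-1],[0,0,0,-130,-5,-15,-1],[0,0,0,-165,-6,-15,-1],[0,0,0,-200,-8,-15,-1],[0,0,0,-235,-9,-15,-1],[0,0,0,-270,-10,-15,-1],[0,0,0,-305,-12,-15,-1]]]'

```text
clock: 13.75
ee_pos: [529.9, -38.4, 286.7]
orientation: [-3.14, 0.0, 1.39]
contact_force: [0.3, 0.4, -1.1]
finger_gap: 0.289
gripper_force: 58.8
```

Emit:
apply_moves --moves '[[[0,0,0,-35,-1,0,-1],[0,0,0,-70,-2,0,-1],[0,0,0,-100,-4,0,-1],[0,0,0,-125,-5,0,-1],[0,0,0,-140,-6,0,-1],[0,0,0,-148,-6,0,-1],[0,0,0,-148,-6,0,-1],[0,0,0,-148,-6,0,-1],[0,0,0,-148,-6,0,-1],[0,0,0,-148,-6,0,-1]]]'

```text
clock: 14.75
ee_pos: [498.8, -180.7, 288.3]
orientation: [3.141, -0.0, 1.391]
contact_force: [0.2, -0.2, -0.6]
finger_gap: 0.29
gripper_force: 58.8
```

```bash
python3 - <<'E'
from h import *
s=read_state(); print(s['ee_pos'],s['orientation'],s['contact_force'],s['finger_gap'])
w=cam('wrist');c=cam('scene'); save(c,'s5.png')
for n,p in(('bush',[499.5,-182,116]),('foot',[500,-182,161]),('top',[500,-182,332])): print(n,proj(w,p),proj(c,p))
a=cv2.resize(w['img'][60:300,160:400],(480,480),interpolation=3); b=cv2.resize(c['img'][70:190,150:230],(320,480),interpolation=3)
cv2.imwrite('pics/c5.png',cv2.hconcat([a,b])[:,:,::-1])
E
```

```text
[ 498.77583982 -180.71424009  288.34947394] [ 3.14142858e+00 -8.42994799e-05  1.39120764e+00] [ 0.21918024 -0.22575139 -0.56026194] 0.28967660627523883
bush [260.16566077 168.85956008] [208.31393921 152.37060652]
foot [260.90923579 179.56779537] [207.12507584 142.77121842]
top [264.22172693 292.20704357] [202.32101789 101.07840699]
```

View pics/c5.png

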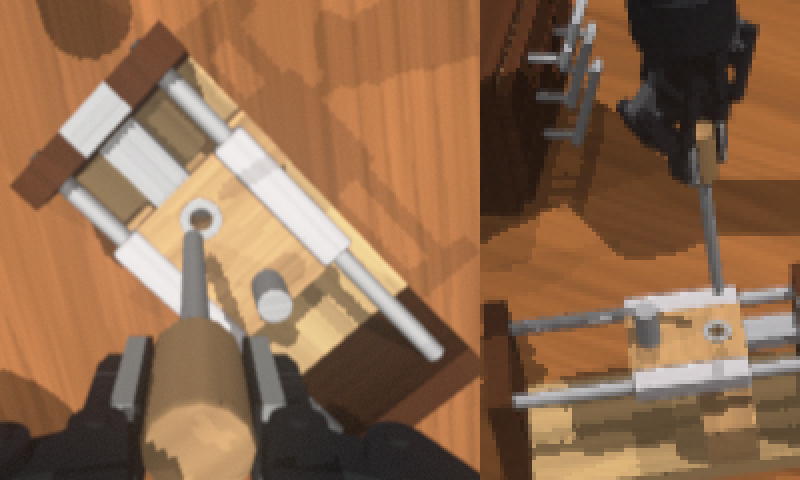

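```bash
python3 - <<'E'
from h import *
w=cam('wrist');c=cam('scene'); s=read_state(); P=s['ee_pos']; print(P)
W=lambda u,v:(160+u/2,60+v/2); S=lambda u,v:(150+(u-480)/4,70+v/4)
z=P[2]+19-148
print('foot w',onz(w,*W(192,230),z).round(1),'foot s',onz(c,*S(720,292),z).round(1),'z',z, tri([(w,*W(192,230)),(c,*S(720,292))]).round(1))
print('bush w',onz(w,*W(201,217),116).round(1),'bush s',onz(c,*S(718,330),116).round(1))
# shank junction
zj=z+125
print('junction w',onz(w,*W(203,322),zj).round(1),'s',onz(c,*S(706,184),zj).round(1),'top w',onz(w,*W(198,440),z+171).round(1))
E
```

```text
[ 498.64010005 -181.22935139  288.35879268]
foot w [ 495.9 -177.2  159.4] foot s [ 495.7 -173.9  159.4] z 159.3587926779523 [ 495.4 -175.8  158.8]
bush w [ 499.9 -181.9  116. ] bush s [ 498.4 -178.1  116. ]
junction w [ 501.2 -171.4  284.4] s [ 506.4 -169.2  284.4] top w [ 498.6 -177.1  330.4]
```

The foot is at crop (192, 231) and the bushing at (201, 217). Both cameras agree that the foot is off by about (+3, −4.5) mm, mostly from a lean of about 1.8°. I'll straighten it, shift and lower it to just above the mouth.

Emit:
apply_moves --moves '[[[0,-0.03,0,0,3.3,0,-1],[0,-0.03,0,0,3.3,10,-1],[0,-0.03,0,0,3.3,20,-1],[0,-0.03,0,0,3.3,30,-1],[0,-0.03,0,0,3.3,35,-1],[0,-0.03,0,0,3.3,35,-1],[0,-0.03,0,0,3.3,35,-1],[0,-0.03,0,0,3.3,35,-1]]]'

```text
clock: 15.75
ee_pos: [502.0, -182.4, 253.7]
orientation: [3.141, 0.03, 1.39]
contact_force: [0.2, 0.3, -1.2]
finger_gap: 0.292
gripper_force: 58.7
```

```bash
python3 - <<'E'
from h import *
s=read_state(); print(s['ee_pos'],s['orientation'],s['contact_force'])
w=cam('wrist');c=cam('scene'); save(c,'s6.png'); save(w,'w6.png')
a=cv2.resize(w['img'][110:230,200:320],(480,480),interpolation=3); b=cv2.resize(c['img'][100:180,180:233],(318,480),interpolation=3)
cv2.imwrite('pics/c6.png',cv2.hconcat([a,b])[:,:,::-1])
E
```

```text
[ 502.00454962 -182.39933295  253.74195905] [3.14072572 0.03032808 1.38963784] [ 0.21153324  0.31267678 -1.21235491]
```

View pics/c6.png

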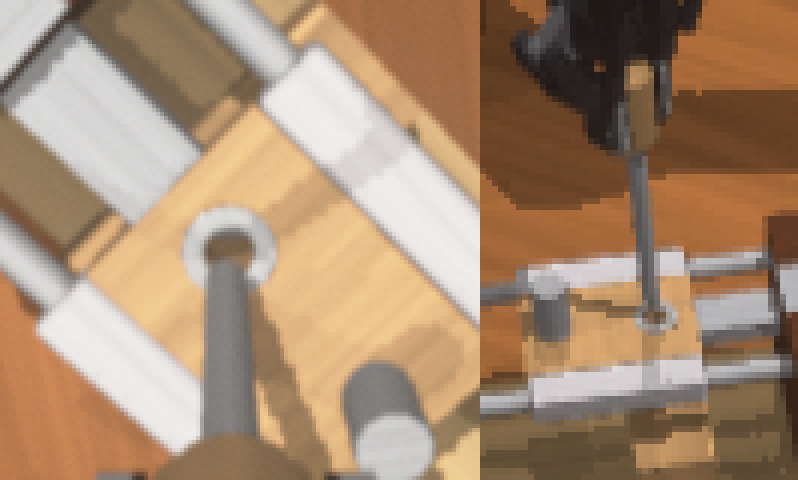

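```bash
python3 - <<'E'
from h import *
w=cam('wrist');c=cam('scene'); P=read_state()['ee_pos']; z=P[2]+19-148
W=lambda u,v:(200+u/4,110+v/4); S=lambda u,v:(180+(u-480)/6,100+v/6)
print(z,'bush w',onz(w,*W(230,249),116).round(1),'s',onz(c,*S(656,319),116).round(1))
B=onz(w,*W(230,249),116); print('rod-tip pixel if centred', (np.array(proj(w,[B[0],B[1],z]))-[200,110])*4)
print('foot w',onz(w,*W(230,266),z).round(1),'s',onz(c,*S(653,308),z).round(1))
print('hdl bottom s',onz(c,*S(640,152),z+125).round(1), 'w',onz(w,*W(228,440),z+125).round(1))
E
```

```text
124.69844108917425 bush w [ 500.1 -182.4  116. ] s [ 501.3 -177.2  116. ]
rod-tip pixel if centred [229.91142326 258.76296665]
foot w [ 499.8 -184.3  124.7] s [ 501.7 -178.1  124.7]
hdl bottom s [ 510.1 -169.9  249.7] w [ 502.2 -171.7  249.7]
```

Emit:
apply_moves --moves '[[[0,0,0,1.2,0,0,-1],[0,0,0,1.3,0,5,-1],[0,0,0,1.5,0,10,-1],[0,0,0,1.6,0,15,-1],[0,0,0,1.8,0,20,-1],[0,0,0,1.8,0,20,-1]]]'

```text
clock: 16.55
ee_pos: [501.7, -180.8, 232.2]
orientation: [-3.14, 0.03, 1.39]
contact_force: [0.4, 0.1, -0.9]
finger_gap: 0.29
gripper_force: 58.6
```

Emit:
apply_moves --moves '[[[0,0,0,0.2,0,7,-1],[0,0,0,0.4,0,14,-1],[0,0,0,0.6,0,21,-1],[0,0,0,0.9,0,29,-1],[0,0,0,1.1,0,36,-1],[0,0,0,1.1,0,36,-1]]]'

```text
clock: 17.15
ee_pos: [501.3, -180.6, 195.8]
orientation: [-3.14, 0.029, 1.39]
contact_force: [0.1, 0.2, -1.7]
finger_gap: 0.292
gripper_force: 58.6
```

```bash
python3 - <<'E'
from h import *
s=read_state(); print(s['ee_pos'],s['contact_force'],s['ft_torque'])
w=cam('wrist');c=cam('scene'); save(c,'s7.png'); save(w,'w7.png')
a=cv2.resize(w['img'][110:230,200:320],(480,480),interpolation=3); b=cv2.resize(c['img'][100:180,180:233],(318,480),interpolation=3)
cv2.imwrite('pics/c7.png',cv2.hconcat([a,b])[:,:,::-1])
E
```

```text
[ 501.2834928  -180.63309332  195.81226465] [ 0.13194759  0.19344133 -1.71781106] [ 0.02352917 -0.0122157  -0.0254656 ]
```

View pics/c7.png

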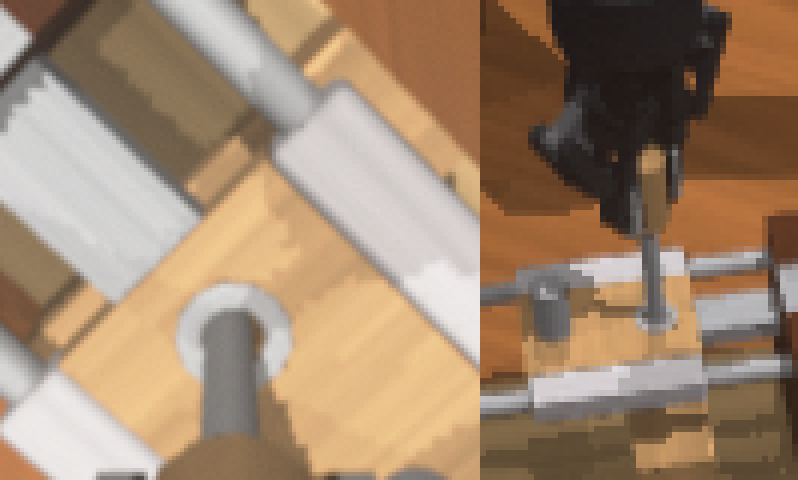

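The rod is inside the upper bushing, close to centred (rod centre at crop x 230, ring centre at 235), and there is no contact force. I'll go on down.

Emit:
apply_moves --moves '[[[0,0,0,0.1,0.7,3,-1],[0,0,0,0.2,0.7,6,-1],[0,0,0,0.3,0.7,9,-1],[0,0,0,0.4,0.7,12,-1],[0,0,0,0.5,0.7,15,-1]]]'

```text
clock: 17.75
ee_pos: [502.7, -181.1, 181.9]
orientation: [-3.142, 0.03, 1.39]
contact_force: [-1.1, -0.1, -0.8]
finger_gap: 0.288
gripper_force: 58.6
```

Emit:
apply_moves --moves '[[[0,0,0,0.1,0,4,-1],[0,0,0,0.2,0,8,-1],[0,0,0,0.4,0,12,-1],[0,0,0,0.5,0,16,-1],[0,0,0,0.6,0,21,-1],[0,0,0,0.6,0,21,-1],[0,0,0,0.6,0,21,-1]]]'

```text
clock: 18.45
ee_pos: [502.5, -181.1, 161.1]
orientation: [-3.141, 0.03, 1.39]
contact_force: [-0.1, 0.0, -0.6]
finger_gap: 0.284
gripper_force: 58.6
```

```bash
python3 - <<'E'
from h import *
s=read_state(); print(s['ee_pos'],s['contact_force'],s['ft_torque'])
w=cam('wrist');c=cam('scene'); save(c,'s8.png'); save(w,'w8.png')
a=cv2.resize(w['img'][60:300,140:380],(480,480),interpolation=3); b=cv2.resize(c['img'][110:190,150:203+30],(320,308),interpolation=3)
b=cv2.copyMakeBorder(b,0,172,0,0,0)
cv2.imwrite('pics/c8.png',cv2.hconcat([a,b])[:,:,::-1])
E
```

```text
[ 502.52638527 -181.05533424  161.07368864] [-0.14553407  0.0102615  -0.62538037] [-0.00889937  0.01648375 -0.02335282]
```

View pics/c8.png

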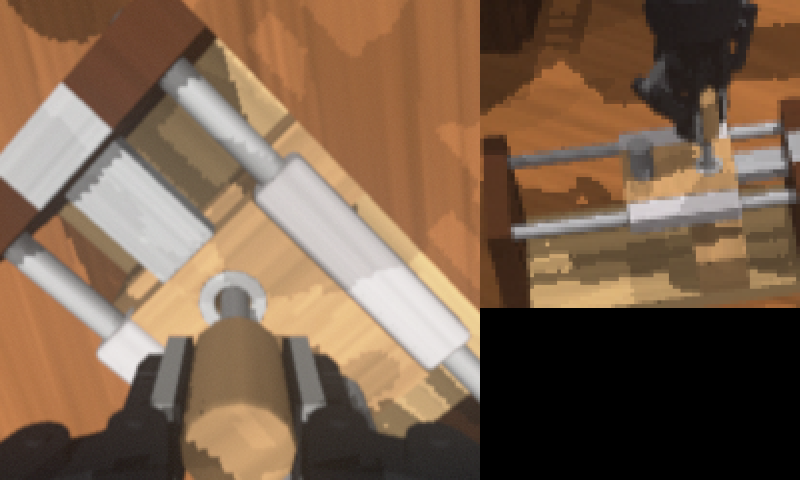

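```bash
python3 - <<'E'
from h import *
d=cam('wrist'); c=np.array([528.5,-225.3]); ey=np.array([-.573,.82]); ex=np.array([.82,.573])
def j(n,u,v,z):
    p=onz(d,140+u/2,60+v/2,z); q=p[:2]-c; print(n,p.round(1),'jig',(q@ex).round(1),(q@ey).round(1))
j('bush',233,299,116)
for z in(112,106): j('tongue',95,170,z)
j('plate in',77,169,127); j('carriage front',195,255,116)
E
```

```text
bush [ 500.2 -182.   116. ] jig 1.6 51.7
tongue [ 462.5 -128.3  112. ] jig 1.5 117.4
tongue [ 460.8 -129.1  106. ] jig -0.4 117.7
plate in [ 461.3 -124.8  127. ] jig 2.5 120.9
carriage front [ 490.2 -163.1  116. ] jig 4.3 73.0
```

```bash
python3 -c "
from h import *
print(job.sign_off())"
```

```text
the job is handed in; nothing more can be done
None
```

I slid the carriage home and threaded the rod through both bushings with almost no contact force. I handed the job in holding the rod upright, its foot about 32 mm above the bench by calculation (not seen on camera); I touched nothing else, though the free-standing orange and pink look-alikes fell over by themselves during the run.

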